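Hold a sensor cartridge down on its sprung test contact

TASK

Take the tall sensor cartridge, turn it so that the identification plate on its side faces the scanner block, and with it facing that way lower it upright into the round socket of the test nest. Press it down against the sprung plunger, firmly but without ramming it, until it sits fully home on the hard stop, and keep it pressed there with the plate still facing the scanner: the program finishes while the robot is still holding it down. Leave the other things on the bench where they are.

Things in the scene. Friction and masses are not known exactly. Their poses are not given: they have to be found in the camera images.
- cartridge_centre (a point): Centre (half-way up) of the tall aluminium sensor cartridge: an upright cylinder 40 mm in diameter and 95 mm tall, about 0.18 to 0.33 kg, standing loose on the bench, so this point is 47.5 mm above its foot. Its z axis is the cylinder's axis (up), its x axis points to the side with the identification plate. On its top a dark rib 17 mm long, 5 mm wide and 4 mm high runs from the centre towards the plate's side. The side is free for gripping from 50 to 95 mm above the foot.
- plate (a point): Middle of the outer face of the identification plate: a dark plate 20 mm wide and 24 mm high with a small pale patch, standing 3.5 mm proud of the cartridge's side, 24 to 48 mm above its foot (this point is 23.5 mm from the axis, 36 mm above the foot).
- nest: Test nest, fixed to the bench: a block 100 x 80 mm and 36 mm high (dark base, aluminium top) with a round socket 43 mm wide and 16 mm deep in the middle of its top, its mouth chamfered by 3 mm. Origin at the centre of its underside, z up. In the middle of the socket stands the brass plunger.
- seat (a point): Centre of the hard stop at the bottom of the socket, 20 mm above the bench: the cartridge's foot is fully home when it is at this height (cartridge_centre then 47.5 mm above it).
- stop_ring: The hard stop itself: a flat steel ring, 18 mm inside and 47 mm outside diameter, round the plunger at the bottom of the socket; its top is at the height of seat. Its origin is that of the nest. Firmly home means that this ring carries load as well as the plunger: some 12 to 20 N of downward push on the cartridge in all, kept up.
- plunger (a joint): Travel (m) of the sprung brass plunger, 13 mm in diameter, in the middle of the socket: 0 is fully up, its tip then 10 mm above the hard stop; it grows as it is pressed down and is 0.010 when the cartridge is on the hard stop. It pushes up with 4 N at 0 and 9 N at 0.010, enough to carry the cartridge's weight, so that a cartridge which is let go stays up or rises again.
- scanner: Scanner block fixed beside the nest: a white block 45 x 52 mm and 72 mm tall with a black window in the face towards the nest. This origin lies on the nest's vertical axis at bench height, not in the block: the block stands out along this x axis, its window face 72 mm from the nest's axis. The plate faces the scanner when the cartridge, in the nest, has its x axis along this x axis.
- scanner_window (a point): Point just before the middle of the scanner's window, 70 mm from the nest's axis and 56 mm above the bench.
- dummy_centre (a point): Centre of a bystander: the short plain dummy cartridge without plate or rib, 40 mm in diameter, 60 mm tall, standing loose. Leave it alone.
- spool: Bystander: copper ring spool 60 mm in diameter, 35 mm high. Origin at the centre of its underside.
- screwdriver: Bystander: screwdriver lying on the bench.
- flux_jar: Bystander: small jar 48 mm in diameter, 55 mm tall. Origin at the centre of its underside.
- fitting: Bystander: brass gas fitting 32 mm in diameter, 40 mm tall, standing. Origin at the centre of its underside.
- multimeter: Bystander: red multimeter 150 x 75 x 34 mm lying on the bench. Origin at the centre of its underside.

How it is judged (in metres and radians):
On the way, in this order (a step that is already met when the one before it is completed fails the run):
1. the cartridge is over or in the nest's socket, upright, its plate facing the scanner, before the plunger is half pressed (horizontal distance between cartridge_centre and seat below 0.012 m and angle between cartridge_centre's own z axis and vertical below 0.08 rad and angle between the x axis of cartridge_centre and the x axis of scanner, either way round below 0.25 rad and x of plate in the frame of scanner above 0.01 m and z of cartridge_centre in the frame of nest below 0.18 m and value of joint plunger below 0.005 m), for 0.1 s.
2. the cartridge is pressed fully home on the hard stop, plate facing the scanner (horizontal distance between cartridge_centre and seat below 0.005 m and angle between cartridge_centre's own z axis and vertical below 0.08 rad and angle between the x axis of cartridge_centre and the x axis of scanner, either way round below 0.25 rad and x of plate in the frame of scanner above 0.01 m and z of cartridge_centre in the frame of nest below 0.0695 m and value of joint plunger above 0.0085 m and contact force between stop_ring and cartridge above 1.5 N and contact force between any of the fingers, the arm and cartridge above 1 N), for 0.5 s.
At the end, for the whole second after the job is handed in: The robot is still touching the cartridge and pressing it: its foot on the hard stop (within 2 mm, with more than 1.5 N on the stop ring), the plunger pressed at least 8.5 of its 10 mm, the cartridge upright within 0.08 rad, centred within 5 mm, its plate facing the scanner within 0.25 rad (all of step 2); the arm keeps its last pose, push and grip.
It fails at once if the cartridge is rammed against the hard stop (over 60 N) (contact force between stop_ring and cartridge above 60 N).
It fails at once if another thing on the bench is moved by more than 25 mm (distance of any of dummy_centre, spool, screwdriver, flux_jar, fitting, multimeter from where it was at the start of the episode above 0.025 m).
It also fails if it takes over 51 s, if anything falls off the work surface, if the arm or the gripper's body presses on something with over 40 N, if the wrist force passes 120 N, or if a joint passes its speed limit or range.

ROBOT

A 6-joint arm with a two-finger parallel gripper is mounted at the origin on the work surface. World frame = base frame: x ahead of the robot, y to its left, z up, the work surface at z = 0. Lengths are in mm, angles in degrees, forces in N, time in s.
With the tool pointing down it reaches from about 350 to 850 mm from the base axis. Payload 8.1 kg.
Tool frame: the origin (TCP) lies between the finger pads; the fingertips stand 22 mm ahead of it and the grasp point (between the pads) lies 3 mm ahead of it; z points along the fingers, y is the line along which they close (so a half turn about z gives the same grasp; the last joint's range is limited). The gripper opens to 85 mm and grips with 20 to 120 N. Pads are 22 mm wide; open, the fingers measure 114 mm over their backs; the gripper's body (76 mm by 85 mm) begins 54 mm behind the grasp point. The pads swing forward as they close: fully open they stand 13 mm farther back than shut.
Start: joints at [62.945, 7.471, 85.268, -0, 87.261, -4.893], TCP at [226.315, 555.686, 253.292] pointing down, gripper open.
Joint ranges: [-169.43, 169.43], [-51.17, 129.36], [1.28, 143.12], [-76.62, 256.62], [0, 156.53], [-152.29, 152.29]. Speed limits (degrees/s): [136.94, 136.94, 159.86, 180, 180, 180].

INTERFACE

Orientations are given as [roll, pitch, yaw] about the fixed x, y, z axes, in that order (R = Rz(yaw) Ry(pitch) Rx(roll)).
In Python, from bench import sense, snapshot, calibration, hand_in gives the robot as it stands.
- The arm moves only by the shell command python3 -m crank 'ROWS' [FORCE]. ROWS is JSON, a list of rows, each a list of 5 numbers: the shift along the tool's x, y, z in cm, then the turn about the tool's z in rad, then the finger opening in cm, from 0 to 8.54. A call has 1 to 20 rows; each row is the pose to reach, as a shift and turn from the pose commanded when the call began, along the tool's axes at that moment; what a row does not reach only later rows make up. A row lasts 1/10 s, in which the tool goes at most 50 mm and 8.59 degrees, less where a joint would pass 70% of its speed; a pose out of reach is approached as far as the arm can. A call with a gripper value outside its range is refused whole. The fingers move at their own pace and stop on an object; FORCE is the grip in N (left out, the last holds). Time passes only in rows, so rows that repeat a pose let the fingers close. It gives the time, the measured TCP pose, the force, the opening and the grip force at its end, in the units of the state.
- sense(): the state, without advancing time (a new reading comes with each control period).
- snapshot(name): name is "scene" or "side" or "wrist"; returns (picture, depth): 420x560x3 uint8, red, green, blue; 420x560 float32, mm along the optical axis (not along the pixel's ray), 0 where there is no reading.
- calibration(name): a dict with "fovy" (degrees; the focal length in pixels is half the picture's height over the tangent of half this angle, whatever the lens; pixels are square), "cx", "cy" (the principal point, pixels), "rvec" (rotation vector, rad) and "tvec" (3), from world to camera coordinates, as OpenCV has them; the wrist camera has in their place "tool_from_camera" (4x4, takes a point from camera to tool coordinates, whose origin is the TCP and whose axes are the flange's). Camera axes: x right, y down, z forward; pixel columns grow to the right and rows downward; lengths in mm; the calibration is good to about 2 mm. A picture is of the moment at which its call begins: read the wrist's pose just before it. calibration takes no time and is no camera call.
- hand_in(): hands the job in; it is judged then, once.
The state is a dict: "time": time; "joint_pos": joint angles; "qd": joint speeds; "joint_efforts": joint torques, N m; "tool_pos": TCP position; "tcp_rot": TCP orientation; "ft_force": force on the tool from outside, world axes, zero at the start; "wrist_torque": the same for the moment, N m; "finger_gap": finger opening in mm; "grip_force": force on a finger pad.
Only numpy, scipy, OpenCV 4.12 (cv2) and the standard library are available. Lean on these libraries where they do the work, as an engineer would, in place of code of your own. Each camera call takes 0.05 s, during which the arm holds its last target. There are 200 camera calls.

## Working session

There is one attempt and no reset: what is moved stays moved. The work goes in short steps, Python scripts to look and compute and a shell command to move; the robot and the scene stay as the last step left them, time stands still between calls to the robot, and variables do not carry over. Pictures are saved under pics/ and viewed, at most 10 in all, crops included, and the job is handed in when it is done.

```bash
ls; mkdir -p pics
python3 - <<'E'
from bench import *
import cv2,numpy as np
print(sense())
for n in("scene","side","wrist"):
    p,d=snapshot(n); cv2.imwrite(f"pics/{n}0.png",p[:,:,::-1]); np.savez(f"pics/{n}0.npz",p=p,d=d); print(n,calibration(n))
E
```

```text
pics
{'time': 0.0, 'joint_pos': array([ 6.29463151e+01,  7.51291440e+00,  8.53301330e+01,  1.69584042e-03,
        8.72620523e+01, -4.89391472e+00]), 'qd': array([ 0.09662181,  0.03614284, -0.02769083, -0.06316674, -0.00819564,
       -0.01057034]), 'joint_efforts': array([-1.72950618e-03, -5.69396031e+01, -5.00549948e+01, -5.70486081e-04,
        1.50756910e-02,  3.92947499e-06]), 'tool_pos': array([226.05774259, 555.23052602, 252.25908829]), 'tcp_rot': array([-1.79895428e+02, -1.06537435e-02,  1.57840138e+02]), 'ft_force': array([ 0.44037701, -0.1162458 , -0.45478502]), 'wrist_torque': array([ 0.03835352,  0.00284383, -0.02011778]), 'grip_force': 0.0, 'finger_gap': 85.31471344800936}
scene {'fovy': 54.525245312257354, 'cx': 282.9442073982302, 'cy': 207.93622608934578, 'rvec': array([ 1.16781038,  2.1997125 , -1.08382877]), 'tvec': array([ 264.04890272, -242.65895915, 1322.42790288])}
side {'fovy': 42.391493229580426, 'cx': 286.14086111538785, 'cy': 205.35183812852486, 'rvec': array([ 2.36513375, -0.3552747 ,  0.1641152 ]), 'tvec': array([-496.12779341,  171.28138634, 1147.13188042])}
wrist {'fovy': 65.89436653661926, 'cx': 285.89320354609, 'cy': 211.13471389768168, 'tool_from_camera': array([[ 4.84376176e-04, -9.62173937e-01, -2.72435460e-01,
         6.86279177e+01],
       [ 9.99999870e-01,  4.23214413e-04,  2.83260614e-04,
        -4.70494784e-01],
       [-1.57247367e-04, -2.72435562e-01,  9.62174017e-01,
        -1.20381213e+02],
       [ 0.00000000e+00,  0.00000000e+00,  0.00000000e+00,
         1.00000000e+00]])}
```

View pics/scene0.png

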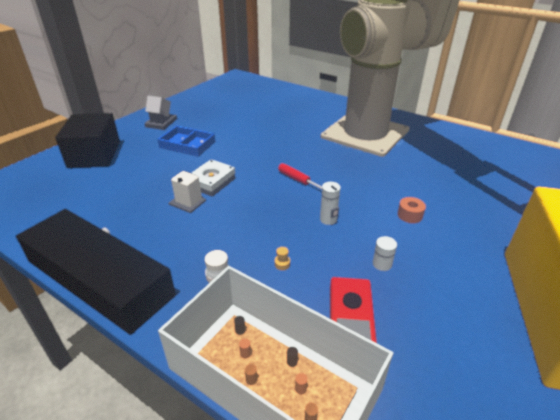

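View pics/side0.png

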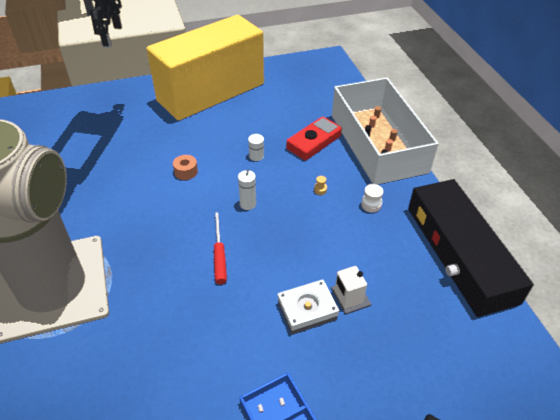

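The scene picture shows the cartridge with its top at about (331,188) and its plate at (335,212). The nest socket is at (211,174) and the scanner at (186,190). In the side picture the cartridge top is at (247,176), the socket at (308,304) and the scanner at (352,288).

```bash
cat > h.py <<'E'
from bench import *
import cv2,numpy as np
from scipy.spatial.transform import Rotation as Ro
def K(c): f=210/np.tan(np.radians(c["fovy"]/2)); return np.array([[f,0,c["cx"]],[0,f,c["cy"]],[0,0,1]])
def cam(n,s=None):
    c=calibration(n)
    if n!="wrist": return K(c),Ro.from_rotvec(c["rvec"]).as_matrix(),np.array(c["tvec"])
    T=np.eye(4);T[:3,:3]=Ro.from_euler("xyz",s["tcp_rot"],degrees=True).as_matrix();T[:3,3]=s["tool_pos"]
    M=np.linalg.inv(T@c["tool_from_camera"]); return K(c),M[:3,:3],M[:3,3]
def tri(a,pa,b,pb):
    x=cv2.triangulatePoints(a[0]@np.c_[a[1],a[2]],b[0]@np.c_[b[1],b[2]],np.float64(pa).reshape(2,1),np.float64(pb).reshape(2,1));return (x[:3]/x[3]).ravel()
def plane(a,p,z):
    k,R,t=a;d=R.T@np.linalg.inv(k)@[p[0],p[1],1];o=-R.T@t;return o+d*(z-o[2])/d[2]
def proj(a,X): k,R,t=a;q=k@(R@np.asarray(X,float)+t);return q[:2]/q[2]
E
python3 - <<'E'
from h import *
s=cam("scene");d=cam("side")
for n,a,b in(("cart",(331,188),(247,176)),("sock",(211,174),(308,304)),("scanTop",(186,178),(351,276)),("dummy",(385,243),(256,141))):
    print(n,tri(s,a,d,b).round(1))
print("plate dir pts",plane(s,(334.5,212),36).round(),plane(s,(335,187),99).round())
ims=[cv2.resize(cv2.imread(f"pics/{n}0.png")[y-50:y+50,x-65:x+65],None,fx=6,fy=6,interpolation=2) for n,x,y in(("scene",330,200),)]
cv2.imwrite("pics/c1.png",ims[0])
E
```

```text
cart [459.8 118.2  90.6]
sock [ 497.4 -214.5   27. ]
scanTop [ 591.6 -203.    69.8]
dummy [523.5 277.9  53.5]
plate dir pts [467. 137.  36.] [461. 129.  99.]
```

View pics/c1.png

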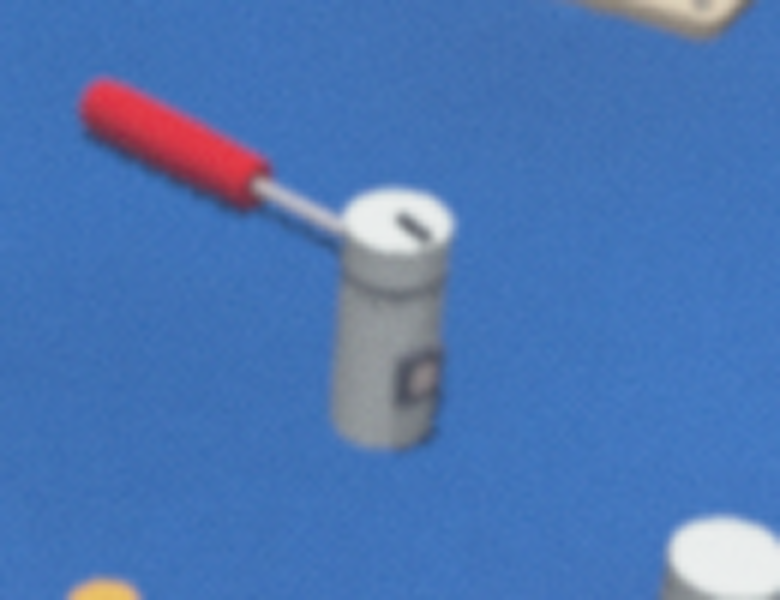

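The crop shows the rib pointing lower-right and the plate centred at about (334.7,212.8) in scene pixels, so the plate faces roughly +y. I'll go above the cartridge and look with the wrist camera.

```bash
python3 -m crank '[[-10,-8,0,0,8.5],[-19,-16,1,0,8.5],[-29,-24,2,0,8.5],[-38.1,-31.6,2.5,0,8.5],[-38.1,-31.6,2.5,0,8.5],[-38.1,-31.6,2.5,0,8.5],[-38.1,-31.6,2.5,0,8.5],[-38.1,-31.6,2.5,0,8.5],[-38.1,-31.6,2.5,0,8.5],[-38.1,-31.6,2.5,0,8.5],[-38.1,-31.6,2.5,0,8.5],[-38.1,-31.6,2.5,0,8.5],[-38.1,-31.6,2.5,0,8.5],[-38.1,-31.6,2.5,0,8.5],[-38.1,-31.6,2.5,0,8.5]]'
python3 - <<'E'
from h import *
import pickle
s=sense();p,d=snapshot("wrist");cv2.imwrite("pics/w1.png",p[:,:,::-1]);pickle.dump((s,p,d),open("pics/w1.pkl","wb"));print(s["tool_pos"],s["tcp_rot"],s["time"])
E
```

```text
time: 1.65
tool_pos: [459.6, 120.5, 228.4]
tcp_rot: [180.0, 0.0, 158.0]
ft_force: [0.4, 0.5, 0.4]
finger_gap: 85.0
grip_force: 0.0
[459.5688395  120.48933809 228.37693854] [1.79988827e+02 1.08425282e-03 1.57961716e+02] 1.65
```

View pics/w1.png

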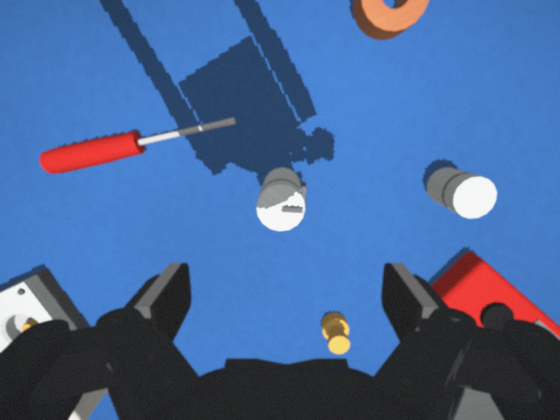

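The wrist view shows the cartridge's white top centred at about (281,207). The rib points right, its end at (304,209), and the nest's corner is at lower left.

Run:
```python
from h import *
import pickle
s,p,d=pickle.load(open("pics/w1.pkl","rb"));c=cam("wrist",s)
m=(p.min(2)>60).astype(np.uint8);m[:,:220]=0;m[:,340:]=0;m[:150]=0;m[245:]=0   # bright or grey top
w=(p.min(2)>170).astype(np.uint8);w[:,:220]=0;w[:,340:]=0;w[245:]=0
ys,xs=np.nonzero(w);print(xs.min(),xs.max(),ys.min(),ys.max())
cs,_=cv2.findContours(w,0,1);h=max(cs,key=cv2.contourArea);(u,v),r=cv2.minEnclosingCircle(h);print(u,v,r,d[int(v)+8,int(u)-8])
T=plane(c,(u,v),95);print("top",T,"tri",tri(c,(u,v),cam("scene"),(331.3,187)),tri(c,(u,v),cam("side"),(247,176)))
roi=p[195:225,260:310].astype(int);dk=(roi.max(2)<130);y,x=np.nonzero(dk);print(sorted(zip(x+260,y+195))[:3],len(x),(x+260).min(),(x+260).max(),(y+195).mean())
E=plane(c,(303.5,209),99);print("rib end",E,"yaw",np.degrees(np.arctan2(*(E-T)[1::-1])))
for z in(36,):
  P=plane(cam("scene"),(334.7,212.8),z);print(P,np.degrees(np.arctan2(*(P-T)[1::-1])))
big=cv2.resize(p[160:250,230:340,::-1],None,fx=6,fy=6);cv2.imwrite("pics/w1c.png",big)
R=Ro.from_euler("xyz",s["tcp_rot"],degrees=True).as_matrix();print("tool shift",R.T@(T-s["tool_pos"]))
```

```text
256 304 192 230
280.4142150878906 207.29684448242188 24.42445182800293 265.01834
top [457.75223825 116.02785159  95.        ] tri [457.62302448 117.53332375  92.94623839] [459.48022762 115.67928762  92.16598815]
[(np.int64(285), np.int64(206)), (np.int64(286), np.int64(206)), (np.int64(287), np.int64(206))] 16 285 298 206.625
rib end [465.00058413 133.07594629  99.        ] yaw 66.96623715134865
[469.02544868 138.8058109   36.        ] 63.668387248461435
tool shift [ 1.23263578e-02 -4.84314539e+00  1.33375996e+02]
```

View pics/w1c.png

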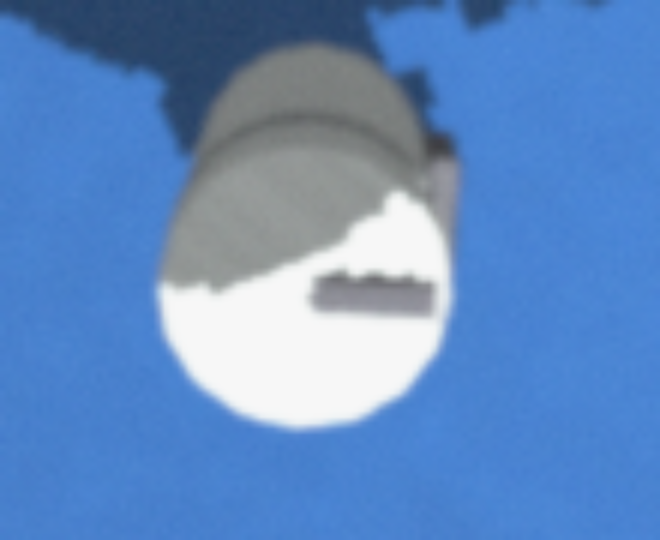

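Centre is confirmed at about (281,207). The rib line gives a plate yaw of about 66°. I'll descend and grip at around 74 mm height.

```bash
python3 -m crank '[[0,-0.46,3,0,8.5],[0,-0.46,7,0,8.5],[0,-0.46,11,0,8.5],[0,-0.46,14,0,8.5],[0,-0.46,15.1,0,8.5],[0,-0.46,15.1,0,8.5],[0,-0.46,15.1,0,8.5],[0,-0.46,15.1,0,3],[0,-0.46,15.1,0,3],[0,-0.46,15.1,0,3],[0,-0.46,15.1,0,3],[0,-0.46,15.1,0,3],[0,-0.46,15.1,0,3],[0,-0.46,15.1,0,3],[0,-0.46,15.1,0,3],[0,-0.46,15.1,0,3],[0,-0.46,15.1,0,3],[0,-0.46,15.1,0,3]]' 80
```

```text
time: 3.5
tool_pos: [459.2, 115.2, 78.6]
tcp_rot: [179.9, 0.1, 157.8]
ft_force: [-0.9, 0.3, 6.3]
finger_gap: 38.5
grip_force: 79.7
```

```bash
python3 -m crank '[[0,0,-4,0,3],[0,0,-8,0,3],[0,0,-13,0,3],[-2,-4,-17,0,3],[-5,-8.5,-17,0.15,3],[-7,-12.5,-17,0.3,3],[-9,-16.5,-17,0.45,3],[-11.5,-20.5,-17,0.6,3],[-14,-25,-17,0.75,3],[-16,-29,-17,0.9,3],[-18,-32.5,-17,1.03,3],[-19.9,-35.6,-17,1.03,3],[-19.9,-35.6,-17,1.03,3],[-19.9,-35.6,-17,1.03,3],[-19.9,-35.6,-17,1.03,3],[-19.9,-35.6,-17,1.03,3],[-19.9,-35.6,-17,1.03,3],[-19.9,-35.6,-17,1.03,3]]'
python3 - <<'E'
from h import *
import pickle
s=sense();p,d=snapshot("wrist");cv2.imwrite("pics/w2.png",p[:,:,::-1]);pickle.dump((s,p,d),open("pics/w2.pkl","wb"));print(s["tool_pos"],s["tcp_rot"],s["time"])
E
```

```text
time: 5.3
tool_pos: [508.4, -289.0, 247.6]
tcp_rot: [180.0, 0.0, 98.9]
ft_force: [-0.1, -0.4, -2.8]
finger_gap: 38.2
grip_force: 81.9
[ 508.4190519  -288.9977945   247.55325681] [1.79982545e+02 1.41141016e-02 9.88867377e+01] 5.3
```

View pics/w2.png

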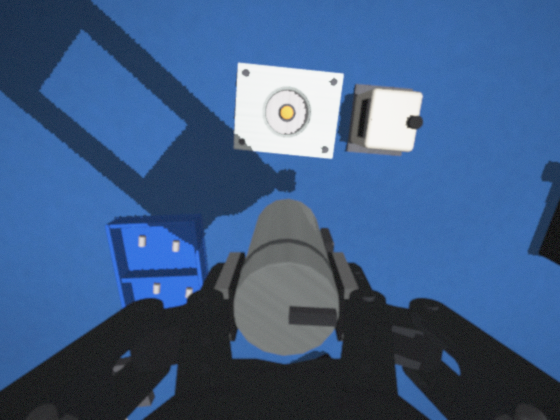

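The wrist view shows the nest top with corners near (238,63), (344,73), (332,159) and (234,149), and the socket at (288,112). The scanner is to the right at (390,120). The held cartridge's top is at about (286,303), its rib pointing right at the scanner's side.

Run:
```python
from h import *
import pickle
s,p,d=pickle.load(open("pics/w2.pkl","rb"));c=cam("wrist",s);R=Ro.from_euler("xyz",s["tcp_rot"],degrees=True).as_matrix()
def tool(X): return (R.T@(X-s["tool_pos"])).round(1)
m=((p.min(2)>150)*255).astype(np.uint8);m[170:]=0
m[:,:220]=0
for q in cv2.findContours(m,0,1)[0]:
    if cv2.contourArea(q)<1000: continue
    r=cv2.minAreaRect(q);ap=cv2.approxPolyDP(cv2.convexHull(q),6,True)[:,0];print(r,ap.tolist())
    if r[0][0]<345:
        C=np.array([plane(c,a,36) for a in ap]);print("nest centre",C.mean(0),C.round(1).tolist())
        for i in range(len(C)):
            e=C[(i+1)%len(C)]-C[i];print(np.hypot(*e[:2]),np.degrees(np.arctan2(e[1],e[0])))
# brass tip
hsv=cv2.cvtColor(p,cv2.COLOR_RGB2HSV);b=cv2.inRange(hsv,(12,120,120),(35,255,255));b[160:]=0;ys,xs=np.nonzero(b);u=(xs.mean(),ys.mean());print("brass",u,plane(c,u,30),tool(plane(c,u,30)))
# scanner top corners z72 / depth
print("depths nest,cart top",d[80,260],d[300,270], "scanner",d[110,390])
for (x,y) in((260,80),(390,110),(270,290)):
    k,Rm,t=c;X=Rm.T@(np.linalg.inv(k)@[x,y,1]*d[y,x]-t);print((x,y),X)
S=cam("scene");D=cam("side")
print("sock tri",tri(c,u,S,(211,174)),tri(c,u,D,(308,304)))
# held cartridge
zt=s["tool_pos"][2]+17
print([tool(plane(c,q,zt)).tolist() for q in((286,303),(289,316))], [tool(plane(c,q,zt+4)).tolist() for q in((289,315),(336,317))])
cv2.imwrite("pics/w2c.png",np.vstack([cv2.resize(p[40:170,220:430,::-1],None,fx=2.5,fy=2.5),cv2.resize(p[190:370,180:390,::-1],None,fx=2.5,fy=2.5)])[:,:][:600] if 0 else cv2.resize(np.hstack([p[40:175,225:430],p[220:355,190:375]])[:,:,::-1],None,fx=2,fy=2))
```

```text
((393.3009033203125, 119.78014373779297), (49.7132453918457, 63.23945617675781), 8.841814994812012) [[375, 88], [421, 93], [410, 150], [365, 145]]
((286.05206298828125, 110.50547790527344), (106.25505828857422, 86.52198028564453), 6.009006023406982) [[238, 63], [343, 74], [331, 158], [253, 150], [234, 132]]
nest centre [ 491.75411424 -219.71833992   36.        ] [[445.5, -177.8, 36.0], [545.3, -171.9, 36.0], [549.3, -251.6, 36.0], [469.8, -255.9, 36.0], [448.9, -241.3, 36.0]]
99.89917110727698 3.3893297724151576
79.76285626342212 -87.13014511749998
79.54326994934657 -176.8815606169053
25.541043577526374 145.09654095330413
63.55756176632665 93.01758151841045
brass (np.float64(286.3015873015873), np.float64(112.13492063492063)) [ 497.38446047 -214.42261089   30.        ] [ 75.4   0.6 217.5]
depths nest,cart top 309.43033 116.83003 scanner 282.32983
(260, 80) [ 468.02240499 -189.44054558   36.06247139]
(390, 110) [ 586.44207698 -199.52697818   72.28691723]
(270, 290) [ 501.5180041  -281.07842734  262.59531341]
sock tri [ 496.46903217 -213.56219006   27.47676045] [ 498.23691361 -214.6853385    26.11538337]
[[4.8, 0.2, -17.0], [-0.6, 1.3, -17.0]] [[2.5, 1.3, -21.0], [1.7, 17.8, -21.0]]
```

View pics/w2c.png

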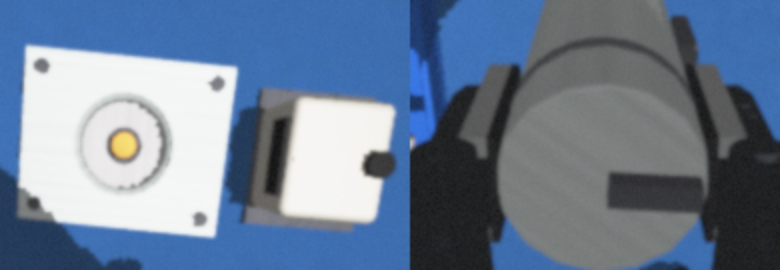

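```bash
python3 -m crank '[[3,0,0,0.02,3],[6,0,0,0.04,3],[7.3,0.04,0,0.04,3],[7.3,0.04,0,0.04,3],[7.3,0.04,0,0.04,3],[7.3,0.04,4,0.04,3],[7.3,0.04,8,0.04,3],[7.3,0.04,11,0.04,3],[7.3,0.04,12.4,0.04,3],[7.3,0.04,12.4,0.04,3],[7.3,0.04,12.4,0.04,3],[7.3,0.04,12.4,0.04,3],[7.3,0.04,12.4,0.04,3]]'
python3 - <<'E'
from h import *
import pickle
s=sense();o=[]
for n,(x,y) in(("scene",(200,165)),("side",(315,285))):
    p,d=snapshot(n);pickle.dump((s,p,d),open(f"pics/{n}3.pkl","wb"));o.append(cv2.resize(p[y-60:y+50,x-45:x+45+0,::-1],None,fx=4,fy=4,interpolation=2))
cv2.imwrite("pics/c3.png",np.hstack(o))
print(s["tool_pos"],s["tcp_rot"],s["ft_force"],s["time"])
s0,p0,d0=pickle.load(open("pics/w2.pkl","rb"));c=cam("wrist",s0)
C=np.mean([plane(c,a,72) for a in((375,88),(421,93),(410,150),(365,145))],0);print("scanner",C,np.degrees(np.arctan2(C[1]+214.6,C[0]-497.4)))
E
```

```text
time: 6.65
tool_pos: [498.7, -218.3, 125.5]
tcp_rot: [179.8, 0.1, 96.5]
ft_force: [-0.4, 1.1, -2.7]
finger_gap: 38.3
grip_force: 82.0
[ 498.72244813 -218.29359041  125.4624397 ] [1.79834510e+02 1.22561206e-01 9.65340804e+01] [-0.39964544  1.12132083 -2.67608964] 6.65
scanner [ 590.83164376 -207.03304331   72.        ] 4.630234958649709
```

View pics/c3.png

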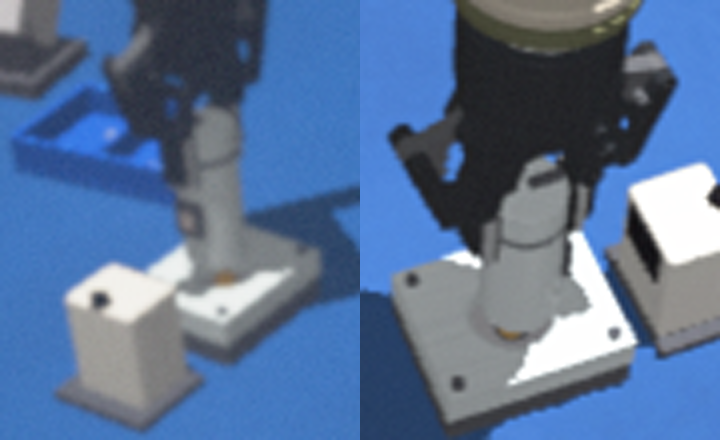

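The crops show the cartridge upright over the socket with its plate towards the scanner. The brass tip is just visible under the foot at crop pixels (510,337), so I'll check the lateral centring by projection.

Run:
```python
from h import *
import pickle
for n in("scene","side"):
    a=cam(n);print(n,[proj(a,(497.4,-214.6,z)).round(1).tolist() for z in(36,47,75,95)])
    s,p,d=pickle.load(open(f"pics/{n}3.pkl","rb"))
    for z in(47,55,62,70,80,90):
        x,y=proj(a,(497.4,-214.6,z)).round().astype(int);r=p[y,x-14:x+15].astype(int);g=(r.max(1)-r.min(1)<32)&(r.min(1)>60)
        print(z,x,y,"".join("#" if k else "." for k in g), d[y,x].round(1))
    b=cv2.inRange(cv2.cvtColor(p,cv2.COLOR_RGB2HSV),(8,80,60),(35,255,255));x,y=proj(a,(497.4,-214.6,30)).astype(int);ys,xs=np.nonzero(b[y-12:y+12,x-12:x+12]);print("brass",xs.mean()+x-12,ys.mean()+y-12,"exp",proj(a,(497.4,-214.6,30)))
```

```text
scene [[209.8, 171.3], [209.4, 167.7], [208.3, 158.4], [207.4, 151.5]]
47 209 168 ...########################## 1035.9
55 209 165 .......###################### 1029.2
62 209 163 ......####################### 1026.6
70 208 160 ......#################...... 1026.0
80 208 157 ......###############........ 1017.7
90 208 153 .....################........ 1009.7
brass 210.8 174.4 exp [210.06217251 173.2658357 ]
side [[307.7, 301.3], [307.9, 298.3], [308.6, 290.2], [309.0, 284.3]]
47 308 298 ############################# 1046.5
55 308 296 ############################# 1036.3
62 308 294 ############################# 1031.4
70 308 292 ############################# 1030.3
80 309 289 ############################# 1020.3
90 309 286 .....######################## 1012.6
brass 306.8333333333333 308.3333333333333 exp [307.51713615 302.98661731]
```

Run:
```python
from h import *
import pickle
for n in("side","scene"):
    a=cam(n);s,p,d=pickle.load(open(f"pics/{n}3.pkl","rb"));x0,y0=proj(a,(497.4,-214.6,75)).astype(int)
    print(n,x0-20)
    for y in range(y0-20,y0+20,2): print(y,p[y,x0-20:x0+21].mean(1).astype(int).tolist())
```

```text
side 288
270 [34, 38, 49, 65, 71, 60, 41, 34, 37, 37, 37, 35, 34, 36, 34, 37, 34, 36, 37, 35, 39, 84, 131, 124, 74, 57, 59, 65, 72, 79, 100, 115, 130, 124, 62, 34, 46, 50, 37, 34, 40]
272 [37, 37, 36, 36, 37, 37, 39, 35, 38, 35, 35, 34, 35, 34, 33, 36, 36, 35, 37, 48, 71, 114, 146, 147, 133, 121, 135, 145, 146, 148, 149, 146, 147, 135, 92, 47, 86, 121, 106, 64, 71]
274 [37, 38, 36, 37, 38, 35, 37, 36, 36, 35, 36, 36, 34, 37, 35, 34, 32, 60, 110, 143, 147, 148, 146, 146, 149, 146, 148, 146, 148, 148, 146, 146, 146, 126, 69, 36, 80, 120, 103, 56, 85]
276 [36, 36, 38, 36, 37, 36, 38, 36, 38, 37, 33, 36, 35, 36, 35, 34, 45, 101, 145, 148, 146, 146, 145, 147, 146, 147, 147, 147, 146, 145, 147, 146, 143, 115, 53, 40, 86, 117, 95, 49, 100]
278 [58, 36, 35, 37, 37, 35, 38, 36, 36, 34, 32, 35, 39, 34, 35, 39, 81, 128, 150, 149, 147, 147, 146, 147, 146, 146, 147, 148, 147, 146, 146, 143, 134, 109, 48, 55, 97, 112, 86, 90, 130]
280 [132, 90, 41, 33, 36, 37, 37, 38, 35, 36, 40, 36, 41, 54, 73, 88, 88, 103, 140, 143, 140, 144, 149, 151, 151, 150, 149, 144, 145, 141, 138, 137, 128, 94, 39, 63, 105
[... 6265 characters left out ...]
 129, 127, 128, 129, 126, 130, 128, 128, 127, 129, 126, 129, 132, 129]
172 [174, 159, 150, 166, 201, 226, 235, 237, 238, 239, 239, 240, 237, 228, 198, 157, 129, 128, 129, 131, 133, 133, 128, 122, 120, 126, 127, 127, 125, 128, 133, 145, 151, 156, 155, 152, 157, 157, 177, 171, 148]
174 [236, 236, 231, 226, 227, 228, 225, 228, 234, 236, 235, 224, 208, 190, 160, 133, 122, 120, 118, 117, 112, 107, 108, 104, 106, 106, 114, 124, 144, 170, 207, 227, 234, 236, 235, 233, 222, 196, 165, 142, 131]
176 [239, 239, 240, 240, 239, 239, 239, 237, 233, 224, 201, 156, 132, 128, 130, 127, 122, 121, 125, 135, 149, 160, 164, 169, 176, 192, 210, 218, 229, 235, 238, 238, 236, 231, 219, 195, 160, 136, 127, 125, 123]
```

Both views agree with the measured TCP: the cartridge is about 2 mm off, needing (-1.3,+1.9) mm in world axes. I'll correct that and enter the mouth gently.

```bash
python3 -m crank '[[0.2,-0.11,0,0,3],[0.2,-0.11,0,0,3],[0.2,-0.11,0,0,3],[0.2,-0.11,0.4,0,3],[0.2,-0.11,0.8,0,3],[0.2,-0.11,1.2,0,3],[0.2,-0.11,1.2,0,3],[0.2,-0.11,1.2,0,3],[0.2,-0.11,1.2,0,3]]'; python3 -m crank '[[0,0,0.1,0,3],[0,0,0.2,0,3],[0,0,0.3,0,3],[0,0,0.4,0,3],[0,0,0.4,0,3],[0,0,0.4,0,3]]'
```

```text
time: 7.65
tool_pos: [496.1, -215.7, 111.4]
tcp_rot: [-180.0, 0.0, 96.5]
ft_force: [0.8, 0.2, -3.3]
finger_gap: 38.7
grip_force: 81.9
time: 8.25
tool_pos: [496.2, -215.7, 107.6]
tcp_rot: [180.0, 0.0, 96.5]
ft_force: [-1.7, 0.1, 2.0]
finger_gap: 38.0
grip_force: 81.9
```

```bash
python3 -m crank '[[0,0,0.1,0,3],[0,0,0.2,0,3],[0,0,0.3,0,3],[0,0,0.4,0,3],[0,0,0.4,0,3],[0,0,0.4,0,3]]';  python3 -m crank '[[0,0,0.1,0,3],[0,0,0.2,0,3],[0,0,0.3,0,3],[0,0,0.3,0,3],[0,0,0.3,0,3],[0,0,0.3,0,3]]'
```

```text
time: 8.85
tool_pos: [496.2, -215.7, 103.4]
tcp_rot: [180.0, 0.0, 96.5]
ft_force: [-1.2, 0.8, 3.4]
finger_gap: 38.3
grip_force: 82.1
time: 9.45
tool_pos: [496.2, -215.7, 100.4]
tcp_rot: [180.0, 0.0, 96.5]
ft_force: [-2.0, -0.2, 4.6]
finger_gap: 38.1
grip_force: 82.3
```

```bash
python3 -m crank '[[0,0,0.05,0,3],[0,0,0.1,0,3],[0,0,0.15,0,3],[0,0,0.2,0,3],[0,0,0.2,0,3],[0,0,0.2,0,3]]';  python3 -m crank '[[0,0,0.03,0,3],[0,0,0.06,0,3],[0,0,0.06,0,3],[0,0,0.06,0,3]]'
```

```text
time: 10.05
tool_pos: [496.2, -215.8, 98.6]
tcp_rot: [180.0, 0.0, 96.5]
ft_force: [-2.3, 0.3, 6.6]
finger_gap: 38.5
grip_force: 83.3
time: 10.45
tool_pos: [496.3, -215.8, 98.6]
tcp_rot: [180.0, 0.0, 96.5]
ft_force: [-4.8, 1.8, 12.0]
finger_gap: 38.6
grip_force: 83.6
```

```bash
python3 -m crank '[[0,0,0.02,0,3],[0,0,0.02,0,3],[0,0,0.02,0,3],[0,0,0.02,0,3],[0,0,0.02,0,3],[0,0,0.02,0,3],[0,0,0.02,0,3],[0,0,0.02,0,3],[0,0,0.02,0,3],[0,0,0.02,0,3]]'
python3 - <<'E'
from h import *
p,d=snapshot("side");q,_=snapshot("scene")
cv2.imwrite("pics/c4.png",np.hstack([cv2.resize(i[y-60:y+50,x-45:x+45,::-1],None,fx=4,fy=4,interpolation=2) for i,x,y in((q,200,165),(p,315,285))]))
print(sense()["ft_force"],sense()["finger_gap"])
E
```

```text
time: 11.45
tool_pos: [496.4, -215.8, 98.6]
tcp_rot: [180.0, 0.0, 96.5]
ft_force: [-3.9, 2.4, 13.0]
finger_gap: 38.7
grip_force: 83.7
[-5.03698394  2.71138422 14.07140076] 38.42348100647837
```

View pics/c4.png

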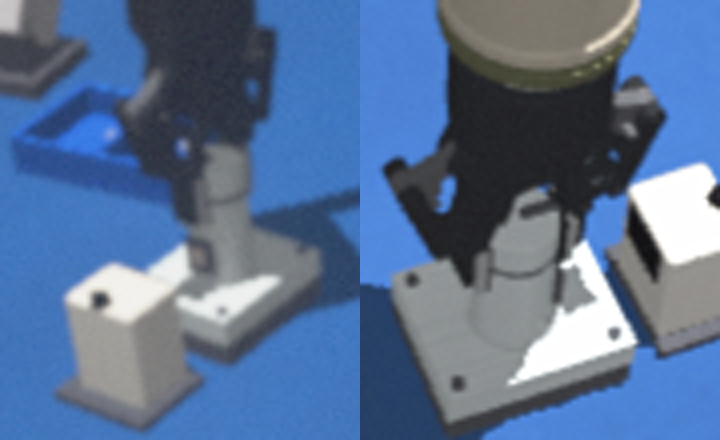

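The pictures show the cartridge seated upright in the socket with its plate towards the scanner. The TCP stopped at z 98.6, exactly 20 mm above its height at the grasp, and the push is about 14 N. I'll hand it in.

```bash
python3 -c "from bench import *; print(hand_in())"
```

```text
the job is handed in; nothing more can be done
None
```

The cartridge is pressed home on the hard stop with its plate facing the scanner, held there at about 14 N, and the job was handed in at about 11.5 s; no verdict came back.

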